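# Lock the tube rack on the bench shaker with its hold-down bar

## Task

Secure the tube rack on the shaker: pick up the loose hold-down bar, handle upwards, and set it down without dropping it so that it lies flat in the saddles of both end supports, about centred over the rack. Then swing both wing clamps in about a quarter turn, so that each tongue lies squarely across the bar. Let go at the end, and leave the rack and the other things on the bench where they are.

Things in the scene. Friction and masses are not known exactly. Their poses are not given: they have to be found in the camera images.
- shaker: Bench shaker, fixed: grey housing 190 x 260 mm, aluminium platform with top 75 mm above the bench, an aluminium support block at each end (24 mm wide along y). Origin: centre of underside, at bench height; y runs along its length from the right support (y = -85 mm) to the left (+85 mm); z up. It stands on either half of the bench, somewhat turned. The bar belongs along y, at x = 0.
- saddle_left (a point): Centre of the saddle floor on the left support (shaker frame 0, 85, 130 mm). The saddle is a channel open at both ends along y, 24 mm long, with a flat floor, 29 mm between the cheeks, flared upward, cheeks 11 mm high. Axes as the shaker's.
- saddle_right (a point): The same on the right support (shaker frame 0, -85, 130 mm).
- bar: Loose hold-down bar, 0.2 to 0.4 kg, lying flat on the bench, handle up: aluminium flat 200 mm long (its y), 24 wide (x), 12 thick, with a dark steel grip block amid its top, 60 long (y), 16 wide (x), 32 high (top 44 above the underside). Origin: centre of underside; z up. Either way round fits. Seated, its origin is midway between the saddle points, at their height (130 mm above the bench).
- clamp_left (a joint): Angle (rad) of the left wing clamp about its upright pivot. 0: tongue points outward (shaker +y), clear of the saddle; grows as it is turned anticlockwise seen from above; 1.571: tongue squarely across the bar (towards shaker -x). Stops at -0.1 and 1.65. Starts between 0 and 0.3, stays where it is left; friction 0.06 N m.
- clamp_left_wing (a point): Middle of the left clamp's wing, on its pivot (shaker frame 40, 85, 164 mm). Wing: upright dark steel block to grip, 12 wide (point x), 50 long (point y), 28 high (150 to 178 mm above the bench). Under it the flat steel tongue, 16 wide, 6 thick, reaches 58 mm from the pivot along point +y, its underside 144 mm above the bench, 2 mm above a seated bar. The axes turn with the clamp.
- clamp_right (a joint): Angle (rad) of the right wing clamp, mirror image of the left. 0: tongue outward (shaker -y); grows as it is turned clockwise seen from above; 1.571: tongue squarely across the bar (towards shaker -x). Stops at -0.1 and 1.65. Starts between 0 and 0.3, stays where it is left; friction 0.06 N m.
- clamp_right_wing (a point): Middle of the right clamp's wing, on its pivot (shaker frame 40, -85, 164 mm); wing and tongue as on the left, the wing's length along the point's y, but the tongue reaches along the point's -y.
- rack: White rack of 24 capped tubes, 86 x 126 mm, 51 mm high, standing loose on the platform, its top 4 mm below a seated bar. Origin: centre of the underside. To be left in place.
- spare_rack: Bystander: smaller white rack of 15 capped tubes, 66 x 106 x 51 mm, on the bench. Origin: centre of the underside.
- reagent: Bystander: upright white bottle, 66 mm across, 150 mm high. Origin: centre of the underside.
- mouse: Bystander: grey computer mouse, 105 x 60 x 32 mm. Origin: centre of the underside.
Things that resemble listed ones, but are neither listed nor needed, are in the scene too. Of the things that look like the bar, take the one that is farthest to the robot's left at the start.

How it is judged (in metres and radians):
On the way:
1. the bar lies in both saddles, handle up, let go, while both clamps are still open (joints below 0.7) (x of bar in the frame of shaker between -0.005 and 0.005 m and y of bar in the frame of shaker between -0.015 and 0.015 m and z of bar in the frame of shaker between 0.127 and 0.133 m and angle between the y axis of bar and the y axis of shaker, either way round below 0.05 rad and angle between bar's own z axis and vertical below 0.05 rad and contact force between the fingers and bar below 0.1 N and value of joint each of clamp_left, clamp_right below 0.7 rad), for 0.2 s.
At the end, for the whole second after the job is handed in: Bar flat in both saddles, handle up: within 5 mm across and 15 mm along the shaker of its centred place, 3 mm in height, 0.05 rad level and in line with the shaker; both clamp joints above 1.3 rad; bar and clamps at rest; rack within 12 mm of where it stood (x of bar in the frame of shaker between -0.005 and 0.005 m and y of bar in the frame of shaker between -0.015 and 0.015 m and z of bar in the frame of shaker between 0.127 and 0.133 m and angle between the y axis of bar and the y axis of shaker, either way round below 0.05 rad and angle between bar's own z axis and vertical below 0.05 rad and value of joint each of clamp_left, clamp_right above 1.3 rad and linear speed of bar below 0.02 m/s and velocity of joint clamp_left between -0.1 and 0.1 rad/s and velocity of joint clamp_right between -0.1 and 0.1 rad/s and distance of rack from where it was at the start of the episode below 0.012 m); the robot touches nothing.
It fails at once if the bar is dropped: let go and falling with its underside more than 20 mm above the saddle floors (150 mm above the bench) (height (world z) of bar above 0.15 m and contact force between anything else and bar below 0.05 N and linear speed of bar above 0.1 m/s).
It fails at once if the rack on the shaker is pushed more than 12 mm from its place (distance of rack from where it was at the start of the episode above 0.012 m).
It fails at once if the spare rack is moved more than 30 mm (distance of spare_rack from where it was at the start of the episode above 0.03 m).
It fails at once if the bottle is moved more than 30 mm (distance of reagent from where it was at the start of the episode above 0.03 m).
It fails at once if the mouse is moved more than 30 mm (distance of mouse from where it was at the start of the episode above 0.03 m).
It also fails if it takes over 61 s, if anything falls off the work surface, if the arm or the gripper's body presses on something with over 40 N, if the wrist force passes 120 N, or if a joint passes its speed limit or range.

## Robot

A 6-joint arm with a two-finger parallel gripper is mounted at the origin on the work surface. World frame = base frame: x ahead of the robot, y to its left, z up, the work surface at z = 0. Lengths are in mm, angles in rad, forces in N, time in s.
With the tool pointing down it reaches from about 275 to 1000 mm from the base axis. Payload 8.4 kg.
Tool frame: the origin (TCP) lies midway between the tips of the shut fingers; the grasp point (between the pads) lies 19 mm behind it; z points along the fingers, y is the line along which they close (so a half turn about z gives the same grasp; the last joint's range is limited). The gripper opens to 85 mm and grips with 20 to 120 N. Pads are 22 mm wide; open, the fingers measure 114 mm over their backs; the gripper's body (76 mm by 85 mm) begins 54 mm behind the grasp point. The pads swing forward as they close: fully open they stand 13 mm farther back than shut.
Start: joints at [1.104, 0.353, 1.633, -0, 1.155, -0.002], TCP at [280.152, 558.698, 231.281] pointing down, gripper open.
Joint ranges: [-2.63, 2.63], [-0.92, 2.1], [0.06, 2.66], [-1.3, 4.44], [0, 2.69], [-3.02, 3.02]. Speed limits (rad/s): [2.22, 2.22, 2.79, 3.14, 3.14, 3.14].

## Interface

Orientations are given as [roll, pitch, yaw] about the fixed x, y, z axes, in that order (R = Rz(yaw) Ry(pitch) Rx(roll)).
In Python, from rig import telemetry, optics, r gives the robot as it stands.
- The arm moves only by the tool play_rows, never from a script. Its arguments are lists of equal length, an entry for each row: "dp": the shift along the tool's x, y, z in units of 40 mm (1.0 is 40 mm), a list of three; "rot": the turn, a rotation vector about the tool's x, y, z in units of 6 degrees (1.0 is 6 degrees), a list of three. In form: {"dp": [[tx, ty, tz], ...], "rot": [[ax, ay, az], ...]}. A call has 1 to 5 rows; each row is the pose to reach, as a shift and turn from the pose commanded when the call began, along the tool's axes at that moment; what a row does not reach only later rows make up. A row lasts 1/12 s, in which the tool goes at most 41.7 mm and 7.16 degrees, less where a joint would pass 70% of its speed; a pose out of reach is approached as far as the arm can. A call with a gripper value outside its range is refused whole. "fingers" is the opening, from 0 (shut) to 1 (fully open), set as the call begins (left out, the last holds). The fingers move at their own pace and stop on an object; "grip_force" is the grip in N (left out, the last holds). Time passes only in rows, so rows that repeat a pose let the fingers close. It gives the time, the measured TCP pose, the force, the opening and the grip force at its end, in the units of the state.
- telemetry.sense(): the state, without advancing time (a new reading comes with each control period).
- optics.grab_frame(name): name is "scene" or "top" or "wrist"; returns a dict with "color" (420x560x3 uint8, red, green, blue), "mtx" (3x3 intrinsics, pixels), "R" (3x3) and "t" (3): a world point X has camera coordinates R X + t; the wrist camera has in their place "mount" (4x4, takes a point from camera to tool coordinates, whose origin is the TCP and whose axes are the flange's). Camera axes: x right, y down, z forward; pixel columns grow to the right and rows downward; lengths in mm; the calibration is good to about 2 mm. A picture is of the moment at which its call begins: read the wrist's pose just before it. There is no depth.
- r.sign_off(): hands the job in; it is judged then, once.
The state is a dict: "clock": time; "qpos": joint angles; "qvel": joint speeds; "joint_efforts": joint torques, N m; "eef_pos": TCP position; "tcp_rot": TCP orientation; "contact_force": force on the tool from outside, world axes, zero at the start; "wrist_torque": the same for the moment, N m; "opening": opening from 0.0 (shut) to 1.0 (fully open); "grasp_force": force on a finger pad.
Only numpy, scipy, OpenCV 4.12 (cv2) and the standard library are available. Lean on these libraries where they do the work, as an engineer would, in place of code of your own. Each camera call takes 0.05 s, during which the arm holds its last target. There are 200 camera calls.

## Working session

There is one attempt and no reset: what is moved stays moved. The work goes in short steps, Python scripts to look and compute and a tool call to move; the robot and the scene stay as the last step left them, time stands still between calls to the robot, and variables do not carry over. Pictures are saved under pics/ and viewed, at most 10 in all, crops included, and the job is handed in when it is done.

Besides the shell and the picture viewer there is one more tool, called after "Request:" as name(argument=value, ...) on one line, values as JSON. play_rows: Moves the arm, as the interface text tells. Its arguments: {"type":"object","properties":{"dp":{"type":"array"},"rot":{"type":"array"},"fingers":{"type":"number"},"grip_force":{"type":"number"}},"required":["dp","rot"]}

```bash
ls; mkdir -p pics; python3 - <<'E'
from rig import telemetry, optics, r
import cv2,numpy as np,pickle
s=telemetry.sense();print(s)
d={}
for n in ["scene","top","wrist"]:
    f=optics.grab_frame(n);d[n]=f
    cv2.imwrite(f"pics/{n}0.png",f["color"][:,:,::-1])
    print(n,{k:np.round(v,3).tolist() for k,v in f.items() if k!="color"})
pickle.dump((s,d),open("f0.pkl","wb"))
E
```

```text
pics
{'clock': 0.0, 'qpos': array([ 1.10360154e+00,  3.53622181e-01,  1.63414134e+00,  7.17605711e-06,
        1.15518202e+00, -2.39427913e-03]), 'qvel': array([ 1.12450874e-03,  1.25838641e-03,  1.97028607e-04,  9.51813251e-04,
       -9.39139009e-05,  8.73716383e-04]), 'joint_efforts': array([ 2.06923673e-03, -6.05244827e+01, -3.42051923e+01,  1.81638256e-04,
        9.30861424e-03,  3.60997956e-05]), 'eef_pos': array([279.93470845, 558.27497198, 230.57480996]), 'tcp_rot': array([-3.14023979e+00, -9.80038856e-06,  2.67678924e+00]), 'contact_force': array([-0.05312528, -0.21854862, -0.63157103]), 'wrist_torque': array([ 0.00818484, -0.01762925,  0.01342043]), 'grasp_force': 0.0, 'opening': 1.001009000983783}
scene {'mtx': [[517.371, 0.0, 277.887], [0.0, 517.371, 202.934], [0.0, 0.0, 1.0]], 'R': [[-0.364, 0.931, 0.008], [0.573, 0.23, -0.787], [-0.735, -0.282, -0.617]], 't': [206.968, -218.882, 1893.099]}
top {'mtx': [[491.368, 0.0, 276.227], [0.0, 491.368, 199.435], [0.0, 0.0, 1.0]], 'R': [[-0.018, -1.0, 0.001], [-0.992, 0.017, -0.123], [0.123, -0.003, -0.992]], 't': [19.65, 534.491, 1628.34]}
wrist {'mtx': [[297.456, 0.0, 279.78], [0.0, 297.456, 212.705], [0.0, 0.0, 1.0]], 'mount': [[-0.001, -0.965, -0.26, 65.942], [1.0, -0.001, 0.0, -0.38], [-0.0, -0.26, 0.965, -142.512], [0.0, 0.0, 0.0, 1.0]]}
```

View pics/top0.png

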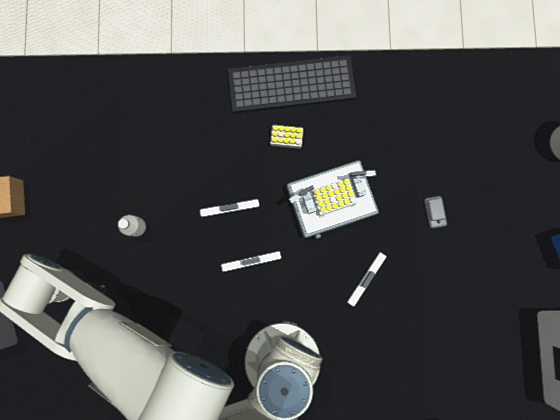

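View pics/scene0.png

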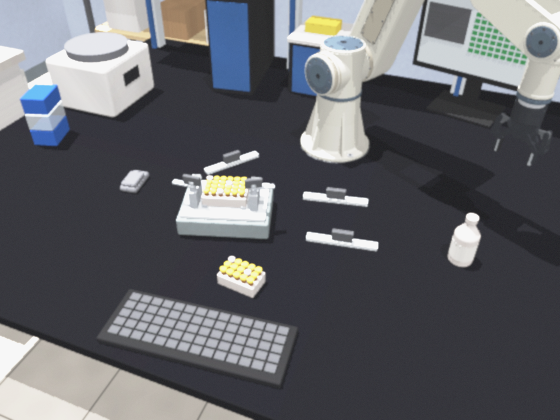

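The top view shows three bars at (229,207), (251,261) and (367,279), and the shaker at (333,199). The spare rack is at (287,136), the bottle at (131,226) and the mouse at (436,212). The leftmost bar is the one at (229,207).

```bash
cat > h.py <<'E'
import numpy as np,cv2
from scipy.spatial.transform import Rotation as Ro
def cam(f,s=None):
    K=f["mtx"]
    if "mount" in f:
        T=np.eye(4);T[:3,:3]=Ro.from_euler("xyz",s["tcp_rot"]).as_matrix();T[:3,3]=s["eef_pos"]
        M=T@np.array(f["mount"]);return K,M[:3,:3],M[:3,3]
    R=np.array(f["R"]);return K,R.T,-R.T@f["t"]
def ray(f,uv,z,s=None):
    K,R,c=cam(f,s);uv=np.atleast_2d(uv).astype(float)
    d=np.c_[uv,np.ones(len(uv))]@np.linalg.inv(K).T@R.T
    return c+d*((z-c[2])/d[:,2])[:,None]
def proj(f,X,s=None):
    K,R,c=cam(f,s);p=(np.atleast_2d(X)-c)@R@K.T;return p[:,:2]/p[:,2:]
def togo(s,p,rpy):
    "shift and turn in move units from the state to the target"
    R0=Ro.from_euler("xyz",s["tcp_rot"]);R1=Ro.from_euler("xyz",rpy)
    return np.round(R0.inv().apply(np.array(p)-s["eef_pos"])/40,3),np.round(np.degrees((R0.inv()*R1).as_rotvec())/6,3)
E
python3 - <<'E'
import pickle;from h import *
s,d=pickle.load(open("f0.pkl","rb"));f=d["top"]
g=f["color"].min(2)
m=((g>120)*255).astype(np.uint8);m[:120]=0;m[310:]=0
cs,_=cv2.findContours(m,cv2.RETR_EXTERNAL,cv2.CHAIN_APPROX_NONE)
for c in cs:
    if cv2.contourArea(c)<60: continue
    P=ray(f,c[:,0],75 if cv2.contourArea(c)>2500 else 12)[:,:2].astype(np.float32)
    print(cv2.contourArea(c),cv2.boundingRect(c),cv2.minAreaRect(P),np.round(cv2.boxPoints(cv2.minAreaRect(P))).tolist())
big=cv2.resize(f["color"][150:250,180:400],None,fx=3.6,fy=3.6,interpolation=cv2.INTER_CUBIC)
cv2.imwrite("pics/crop1.png",big[:,:,::-1])
E
```

```text
2400.5 (2, 255, 111, 55) ((215.29302978515625, 743.082763671875), (349.3708801269531, 174.5403594970703), 64.6182632446289) [[62.0, 623.0], [219.0, 548.0], [369.0, 863.0], [211.0, 938.0]]
307.5 (348, 252, 38, 54) ((263.9278564453125, -288.60626220703125), (26.94492530822754, 202.52755737304688), 54.612518310546875) [[174.0, -241.0], [339.0, -358.0], [354.0, -336.0], [189.0, -219.0]]
299.5 (221, 251, 60, 20) ((330.2388610839844, 100.17558288574219), (25.95364761352539, 201.91970825195312), 11.622912406921387) [[297.0, 196.0], [338.0, -1.0], [363.0, 4.0], [323.0, 202.0]]
372.0 (118, 215, 27, 21) ((458.7362365722656, 505.7760925292969), (91.51976776123047, 66.01109313964844), 81.904541015625) [[420.0, 465.0], [485.0, 456.0], [498.0, 546.0], [433.0, 556.0]]
281.5 (200, 199, 59, 18) ((513.0065307617188, 171.90634155273438), (26.344438552856445, 202.385498046875), 9.162761688232422) [[484.0, 270.0], [516.0, 70.0], [542.0, 74.0], [510.0, 274.0]]
290.5 (429, 197, 17, 30) ((486.5620422363281, -538.2066650390625), (99.16593170166016, 49.45209884643555), 1.750736117362976) [[436.0, -515.0], [438.0, -564.0], [537.0, -561.0], [535.0, -512.0]]
4036.5 (288, 161, 90, 76) ((535.1652221679688, -187.1105499267578), (184.48822021484375, 299.5559387207031), 17.35370635986328) [[402.0, -72.0], [492.0, -358.0], [668.0, -303.0], [579.0, -17.0]]
92.0 (270, 128, 33, 19) ((737.9263305664062, -38.390052795410156), (57.01898956298828, 122.15650939941406), 22.913450241088867) [[688.0, 7.0], [735.0, -106.0], [788.0, -84.0], [740.0, 29.0]]
```

View pics/crop1.png

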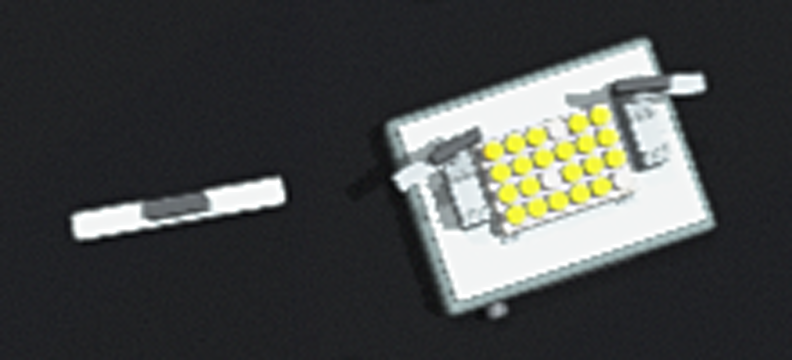

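The crop shows the shaker with its wings on the far side, so shaker +x points away from the robot at a yaw of about 17°. Both tongues point outward. The bar is at about (513,172), with its yaw at about 9°. I'll fly over to it now.

Request:
play_rows(dp=[[-0.64, -0.4, 0.05], [-1.27, -0.8, 0.1], [-1.9, -1.2, 0.15], [-2.54, -1.6, 0.2], [-3.18, -2.0, 0.25]], rot=[[0, 0, 0.9], [0, 0, 1.8], [0, 0, 2.7], [0, 0, 3.6], [0, 0, 4.5]], fingers=1)

```text
clock: 0.57
eef_pos: [358.3, 428.9, 221.0]
tcp_rot: [-3.141, 0.0, 2.201]
contact_force: [0.1, -0.1, 0.5]
opening: 0.997
grasp_force: 0.0
```

Request:
play_rows(dp=[[-0.75, -0.07, 0.05], [-1.5, -0.14, 0.1], [-2.25, -0.21, 0.15], [-3.0, -0.28, 0.2], [-3.74, -0.345, 0.25]], rot=[[0, 0, 0.9], [0, 0, 1.8], [0, 0, 2.7], [0, 0, 3.6], [0, 0, 4.55]])

```text
clock: 0.98
eef_pos: [436.0, 300.0, 211.1]
tcp_rot: [-3.141, 0.0, 1.725]
contact_force: [0.6, -0.3, -0.0]
opening: 0.996
grasp_force: 0.0
```

Request:
play_rows(dp=[[-0.7, 0.28, 0.05], [-1.4, 0.56, 0.1], [-2.1, 0.84, 0.15], [-2.8, 1.12, 0.2], [-3.48, 1.41, 0.25]], rot=[[0, 0, 0], [0, 0, 0], [0, 0, 0], [0, 0, 0], [0, 0, 0]])

```text
clock: 1.4
eef_pos: [513.6, 171.4, 201.1]
tcp_rot: [-3.141, 0.0, 1.729]
contact_force: [0.7, 0.4, 0.3]
opening: 0.999
grasp_force: 0.0
```

Right on target. Next is a wrist look at the bar.

```bash
python3 - <<'E'
from rig import telemetry, optics
from h import *
s=telemetry.sense();f=optics.grab_frame("wrist")
cv2.imwrite("pics/w1.png",f["color"][:,:,::-1])
g=f["color"].min(2);m=((g>120)*255).astype(np.uint8)
cs,_=cv2.findContours(m,cv2.RETR_EXTERNAL,cv2.CHAIN_APPROX_NONE)
for c in cs:
    if cv2.contourArea(c)<800: continue
    P=ray(f,c[:,0],12,s)[:,:2].astype(np.float32);b=cv2.minAreaRect(P)
    print(cv2.contourArea(c),cv2.boundingRect(c),b)
print(s["eef_pos"],s["tcp_rot"],proj(f,[[513,172,44]],s))
E
```

```text
1085.0 (430, 339, 54, 71) ((793.917236328125, -39.85202407836914), (63.95390701293945, 115.27980041503906), 7.019944667816162)
5099.0 (86, 138, 57, 163) ((323.8653869628906, 101.908935546875), (49.97413635253906, 196.3917999267578), 11.485092163085938)
12502.0 (241, 97, 90, 200) ((526.4446411132812, 157.59017944335938), (104.59710693359375, 233.12562561035156), 4.165201663970947)
[513.60933318 171.4426144  201.0722367 ] [-3.14127760e+00  7.00932423e-05  1.72901958e+00] [[279.66447366 197.84363679]]
```

View pics/w1.png

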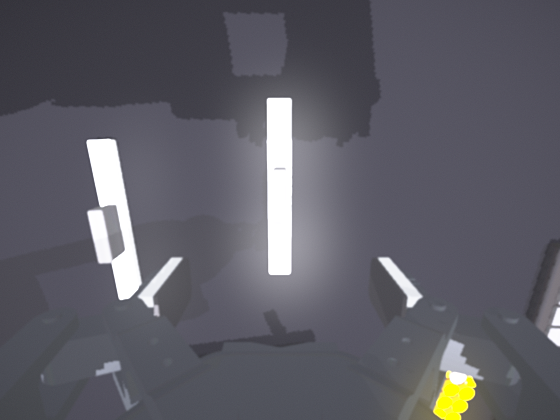

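The bar is vertical and directly below, at columns 267–292 and rows 98–275. I'll threshold higher for exact numbers.

```bash
python3 - <<'E'
from rig import telemetry
from h import *
from rig import optics
s=telemetry.sense();f=optics.grab_frame("wrist")
g=f["color"].min(2)
for th in (190,225):
  m=((g>th)*255).astype(np.uint8);m[:,:250]=0;m[:,310:]=0;m[290:]=0
  c=max(cv2.findContours(m,cv2.RETR_EXTERNAL,cv2.CHAIN_APPROX_NONE)[0],key=cv2.contourArea)
  b=cv2.minAreaRect(ray(f,c[:,0],12,s)[:,:2].astype(np.float32));print(cv2.boundingRect(c),b)
x,y=b[0];a=b[2];a=a if abs(a-9)<45 else a-90
print(a,togo(s,[x,y,70],[np.pi,0,np.radians(90+a)]))
E
```

```text
(265, 94, 25, 178) ((511.8490905761719, 170.35787963867188), (27.843713760375977, 201.85263061523438), 9.471601486206055)
(265, 94, 25, 178) ((512.2655639648438, 170.4591064453125), (26.988819122314453, 201.79002380371094), 9.471606254577637)
9.471606254577637 (array([ 0.084, -0.084,  3.27 ]), array([ 0.007,  0.023, -0.073]))
```

Request:
play_rows(dp=[[0.08, -0.08, 0.8], [0.08, -0.08, 1.6], [0.08, -0.08, 2.4], [0.08, -0.08, 3.0], [0.08, -0.08, 3.27]], rot=[[0, 0, -0.07], [0, 0, -0.07], [0, 0, -0.07], [0, 0, -0.07], [0, 0, -0.07]])

```text
clock: 1.92
eef_pos: [507.2, 175.3, 67.4]
tcp_rot: [-3.137, 0.001, 1.737]
contact_force: [0.1, -0.1, -0.1]
opening: 1.001
grasp_force: 0.0
```

Request:
play_rows(dp=[[0, 0, 0.3], [0, 0, 0.7], [0, 0, 1.1], [0, 0, 1.3], [0, 0, 1.3]], rot=[[0, 0, 0], [0, 0, 0], [0, 0, 0], [0, 0, 0], [0, 0, 0]])

```text
clock: 2.33
eef_pos: [509.0, 175.6, 17.6]
tcp_rot: [-3.14, 0.0, 1.737]
contact_force: [-0.1, -0.4, -0.0]
opening: 0.999
grasp_force: 0.0
```

Request:
play_rows(dp=[[0, 0, 0], [0, 0, 0], [0, 0, 0], [0, 0, 0], [0, 0, 0]], rot=[[0, 0, 0], [0, 0, 0], [0, 0, 0], [0, 0, 0], [0, 0, 0]], fingers=0, grip_force=60)

```text
clock: 2.75
eef_pos: [510.0, 175.7, 19.1]
tcp_rot: [3.141, -0.0, 1.736]
contact_force: [-0.5, -1.1, -0.4]
opening: 0.297
grasp_force: 0.0
```

Request:
play_rows(dp=[[0, 0, 0], [0, 0, 0], [0, 0, 0], [0, 0, 0], [0, 0, 0]], rot=[[0, 0, 0], [0, 0, 0], [0, 0, 0], [0, 0, 0], [0, 0, 0]])

```text
clock: 3.17
eef_pos: [510.0, 175.7, 19.1]
tcp_rot: [3.141, -0.0, 1.736]
contact_force: [-0.3, -0.0, 7.0]
opening: 0.177
grasp_force: 58.9
```

The handle is held at a 15 mm opening. I'll lift and refine the shaker pose from the first top image.

Request:
play_rows(dp=[[0, 0, -0.3], [0, 0, -0.9], [0, 0, -1.5], [0, 0, -2.1], [0, 0, -2.7]], rot=[[0, 0, 0], [0, 0, 0], [0, 0, 0], [0, 0, 0], [0, 0, 0]])

```text
clock: 3.58
eef_pos: [508.9, 175.4, 127.9]
tcp_rot: [-3.141, 0.0, 1.736]
contact_force: [0.1, -0.0, -2.9]
opening: 0.173
grasp_force: 59.0
```

Request:
play_rows(dp=[[0, 0, -0.6], [0, 0, -1.2], [0, 0, -1.8], [0, 0, -2.3], [0, 0, -2.7]], rot=[[0, 0, 0], [0, 0, 0], [0, 0, 0], [0, 0, 0], [0, 0, 0]])

```text
clock: 4.0
eef_pos: [509.4, 175.5, 236.8]
tcp_rot: [3.14, -0.0, 1.736]
contact_force: [0.3, 0.3, -2.6]
opening: 0.174
grasp_force: 59.1
```

```bash
python3 - <<'E'
import pickle;from h import *
from rig import telemetry
s,d=pickle.load(open("f0.pkl","rb"));f=d["top"]
C=ray(f,[[287.8,183.9],[360,161.7],[378.6,211.7],[305.6,236.7]],65)
print(np.round(C,1).tolist(),C.mean(0),[np.linalg.norm(C[i]-C[i-1]).round() for i in range(4)])
y=(C[0]+C[3]-C[1]-C[2]);print("yaw",np.degrees(np.arctan2(-y[0],y[1])))
s=telemetry.sense();print(s["eef_pos"],s["tcp_rot"],s["grasp_force"])
for p in ([380,-150,231],):print(togo(s,p,[np.pi,0,np.radians(107)]))
E
```

```text
[[582.2, -29.1, 65.0], [653.1, -272.3, 65.0], [484.0, -327.3, 65.0], [405.8, -83.9, 65.0]] [ 531.28280148 -178.13837286   65.        ] [np.float64(185.0), np.float64(253.0), np.float64(178.0), np.float64(256.0)]
yaw 17.04292189168869
[509.41782092 175.54860762 236.83770206] [ 3.14039128e+00 -1.84754830e-04  1.73637811e+00] 59.0996789932251
(array([-7.494, -4.533,  0.139]), array([ 1.200e-02, -1.000e-03, -1.252e+00]))
```

Request:
play_rows(dp=[[-0.75, -0.45, 0], [-1.5, -0.9, 0], [-2.25, -1.36, 0], [-3.0, -1.82, 0], [-3.75, -2.27, 0]], rot=[[0, 0, -0.25], [0, 0, -0.5], [0, 0, -0.75], [0, 0, -1], [0, 0, -1.25]])

```text
clock: 4.42
eef_pos: [443.1, 11.5, 234.8]
tcp_rot: [-3.141, -0.0, 1.869]
contact_force: [0.4, -0.0, -2.7]
opening: 0.175
grasp_force: 59.2
```

Request:
play_rows(dp=[[-0.8, -0.63, 0], [-1.55, -1.25, 0], [-2.3, -1.85, 0], [-2.95, -2.37, 0], [-3.42, -2.74, 0]], rot=[[0, 0, 0], [0, 0, 0], [0, 0, 0], [0, 0, 0], [0, 0, 0]])

```text
clock: 4.83
eef_pos: [377.9, -152.0, 234.9]
tcp_rot: [-3.141, 0.0, 1.866]
contact_force: [1.1, -0.1, -2.8]
opening: 0.172
grasp_force: 59.4
```

Request:
play_rows(dp=[[0, 0, 0], [0, 0, 0], [0, 0, 0]], rot=[[0, 0, 0], [0, 0, 0], [0, 0, 0]])

```text
clock: 5.08
eef_pos: [379.7, -149.8, 234.7]
tcp_rot: [3.141, -0.0, 1.866]
contact_force: [-0.7, -0.5, -2.5]
opening: 0.171
grasp_force: 59.4
```

```bash
python3 - <<'E'
from rig import telemetry, optics
from h import *
import pickle
s=telemetry.sense();f=optics.grab_frame("wrist")
pickle.dump((s,f),open("f2.pkl","wb"))
print(s["eef_pos"],s["tcp_rot"])
img=f["color"][:,:,::-1].copy()
cv2.imwrite("pics/w2.png",img)
t=np.radians(17);R=np.array([[np.cos(t),-np.sin(t),0],[np.sin(t),np.cos(t),0],[0,0,1]])
for p in ([0,85,130],[0,-85,130],[40,85,178],[40,-85,178]): print(p,proj(f,R@p+[531,-178,0],s))
E
```

```text
[ 379.68279067 -149.78502175  234.67946921] [ 3.14146422e+00 -4.29756699e-04  1.86645720e+00]
[0, 85, 130] [[441.14453443 195.65018519]]
[0, -85, 130] [[417.35642581 362.97029929]]
[40, 85, 178] [[535.32345374 209.74699445]]
[40, -85, 178] [[490.47920754 405.60483156]]
```

View pics/w2.png

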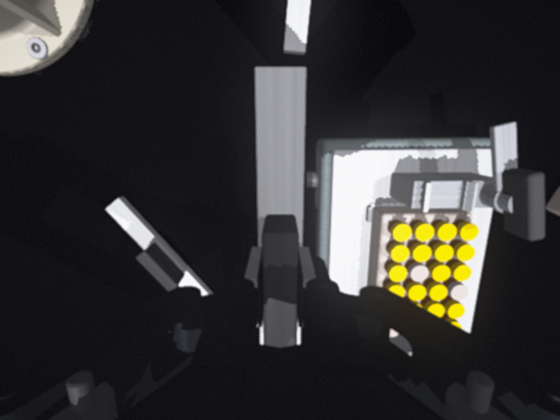

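The left support's saddle is visible at about (445,195), with its wing top around (525,205) and the rack below. The right support is hidden by a finger, so I'll shift along tool -x by 120 mm to see both.

Request:
play_rows(dp=[[-0.8, 0, 0], [-1.6, 0, 0], [-2.4, 0, 0], [-3.0, 0, 0], [-3.0, 0, 0]], rot=[[0, 0, 0], [0, 0, 0], [0, 0, 0], [0, 0, 0], [0, 0, 0]])

```text
clock: 5.55
eef_pos: [417.3, -267.6, 234.7]
tcp_rot: [3.141, 0.002, 1.868]
contact_force: [0.2, 1.3, -2.0]
opening: 0.176
grasp_force: 59.4
```

Request:
play_rows(dp=[[0, 0, 0], [0, 0, 0], [0, 0, 0]], rot=[[0, 0, 0], [0, 0, 0], [0, 0, 0]])

```text
clock: 5.8
eef_pos: [414.8, -263.4, 234.3]
tcp_rot: [-3.141, -0.001, 1.869]
contact_force: [0.2, 0.1, -3.1]
opening: 0.178
grasp_force: 59.4
```

```bash
python3 - <<'E'
from rig import telemetry, optics
from h import *
import pickle
s=telemetry.sense();f=optics.grab_frame("wrist")
pickle.dump((s,f),open("f3.pkl","wb"))
print(s["eef_pos"],s["tcp_rot"])
img=f["color"][:,:,::-1].copy()
cv2.imwrite("pics/w3.png",cv2.resize(img[0:290,230:560],None,fx=2,fy=2,interpolation=cv2.INTER_CUBIC))
t=np.radians(17);R=np.array([[np.cos(t),-np.sin(t),0],[np.sin(t),np.cos(t),0],[0,0,1]])
for p in ([0,85,130],[0,-85,130],[40,85,178],[40,-85,178]): print(p,proj(f,R@p+[531,-178,0],s))
E
```

```text
[ 414.7600158  -263.40839223  234.26293281] [-3.14109968e+00 -9.80318461e-04  1.86873745e+00]
[0, 85, 130] [[463.75375022  39.27225039]]
[0, -85, 130] [[433.01368852 252.3972575 ]]
[40, 85, 178] [[580.7409034   14.47445698]]
[40, -85, 178] [[519.89388803 277.79105077]]
```

View pics/w3.png

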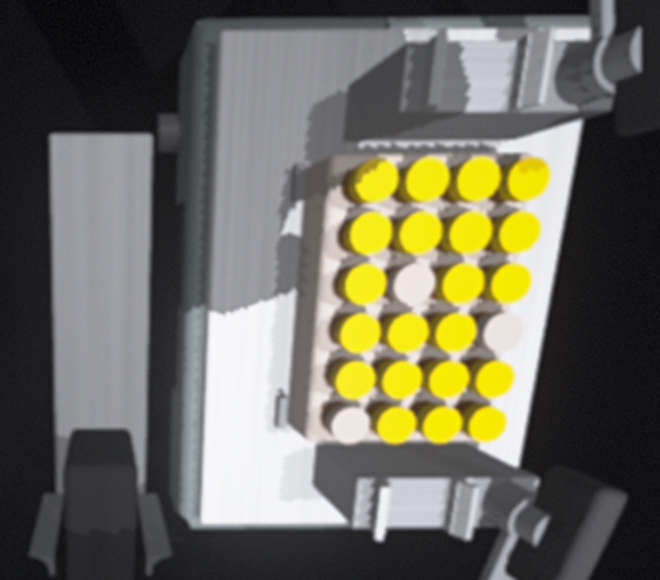

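In this crop (2x, offset 230,0) the left saddle floor spans about columns 447–520, rows 40–110. The right one spans columns 388–452, rows 478–528. I'll turn these edges into points.

```bash
python3 - <<'E'
from h import *
import pickle
s,f=pickle.load(open("f3.pkl","rb"))
P=lambda L,z:ray(f,np.array(L)/2+[230,0],z,s)
print("cam",cam(f,s)[2])
t=np.radians(17);ex=np.array([np.cos(t),np.sin(t),0]);ey=np.array([-np.sin(t),np.cos(t),0])
c=np.array([531,-178,0])
def sh(n,L,z):
    q=P(L,z);print(n,np.round(q[:,:2],1).tolist(),"shk",np.round(np.c_[(q-c)@ex,(q-c)@ey],1).tolist())
sh("Rfloor l,r",[[388,502],[451,502]],130)
sh("Rfloor y+,y-",[[420,478],[420,528]],130)
sh("Lfloor l,r",[[447,75],[520,75]],130)
sh("Lfloor y+,y-",[[482,40],[482,110]],130)
sh("bar far end",[[50,133],[153,133]],234.3-7)
sh("bar sides",[[56,400],[149,400]],234.3-7)
# support's upper block, at floor level, brightness profiles
g=cv2.cvtColor(f["color"],cv2.COLOR_RGB2GRAY)
print(g[30,425:510].tolist());print(g[251,400:480].tolist())
E
```

```text
cam [ 395.25909322 -200.89296175  376.84015932]
Rfloor l,r [[547.6, -260.4], [574.4, -252.2]] shk [[-8.2, -83.7], [19.8, -83.6]]
Rfloor y+,y- [[556.4, -245.9], [566.6, -267.7]] shk [[4.4, -72.3], [7.8, -96.2]]
Lfloor l,r [[498.4, -97.9], [524.2, -89.9]] shk [[-7.8, 86.2], [19.3, 86.2]]
Lfloor y+,y- [[505.6, -83.7], [516.1, -104.7]] shk [[3.3, 97.6], [7.2, 74.4]]
bar far end [[375.7, -176.1], [398.3, -169.1]] shk [[-148.0, 47.2], [-124.3, 47.3]]
bar sides [[394.3, -236.1], [417.1, -229.1]] shk [[-147.7, -15.6], [-123.8, -15.6]]
[68, 71, 68, 70, 69, 67, 71, 89, 105, 106, 98, 87, 84, 82, 81, 82, 80, 80, 78, 76, 80, 94, 114, 122, 126, 126, 127, 123, 116, 113, 113, 114, 114, 113, 119, 141, 166, 187, 195, 198, 197, 197, 195, 196, 196, 195, 196, 197, 195, 196, 195, 196, 195, 194, 196, 195, 196, 192, 185, 172, 166, 157, 131, 101, 87, 88, 115, 157, 168, 155, 142, 141, 141, 138, 131, 134, 146, 168, 199, 207, 191, 174, 163, 155, 132]
[89, 90, 92, 90, 89, 88, 105, 146, 184, 197, 187, 181, 179, 175, 163, 142, 112, 89, 109, 174, 229, 241, 241, 235, 223, 209, 205, 206, 205, 207, 206, 205, 207, 205, 206, 205, 206, 207, 207, 207, 207, 206, 206, 206, 206, 206, 207, 205, 205, 203, 198, 187, 168, 134, 98, 91, 120, 160, 168, 156, 152, 151, 150, 151, 157, 179, 208, 217, 201, 177, 148, 112, 85, 77, 79, 77, 75, 73, 71, 71]
```

Both saddles agree on a shaker centre of (536.1,-175.5), yaw 17.1°. The bar is centred on the TCP across, and 5 mm towards -y along. The TCP target is (534.6,-170.6).

Request:
play_rows(dp=[[0.3, 0.8, 0], [0.6, 1.6, 0], [0.9, 2.4, 0], [1.2, 3.1, 0], [1.34, 3.545, 0]], rot=[[0, 0, 0], [0, 0, 0], [0, 0, 0], [0, 0, 0], [0, 0, 0]])

```text
clock: 6.27
eef_pos: [536.7, -169.2, 234.7]
tcp_rot: [3.14, -0.0, 1.869]
contact_force: [0.0, -0.5, -2.7]
opening: 0.18
grasp_force: 59.5
```

Request:
play_rows(dp=[[0, 0, 0], [0, 0, 0.4], [0, 0, 0.8], [0, 0, 1.2], [0, 0, 1.4]], rot=[[0, 0, 0], [0, 0, 0], [0, 0, 0], [0, 0, 0], [0, 0, 0]])

```text
clock: 6.68
eef_pos: [533.4, -171.4, 176.9]
tcp_rot: [-3.14, -0.001, 1.868]
contact_force: [-0.9, 0.2, -2.2]
opening: 0.172
grasp_force: 59.7
```

Request:
play_rows(dp=[[0, 0, 0], [0, 0, 0], [0, 0, 0], [0, 0, 0]], rot=[[0, 0, 0], [0, 0, 0], [0, 0, 0], [0, 0, 0]])

```text
clock: 7.02
eef_pos: [535.5, -172.5, 179.6]
tcp_rot: [3.14, 0.001, 1.867]
contact_force: [-0.2, 0.7, -2.1]
opening: 0.175
grasp_force: 59.7
```

```bash
python3 - <<'E'
from rig import telemetry, optics
from h import *
import pickle
s=telemetry.sense();f=optics.grab_frame("wrist")
pickle.dump((s,f),open("f4.pkl","wb"))
print(s["eef_pos"],s["tcp_rot"],togo(s,[534.6,-170.6,149.1],[np.pi,0,np.radians(107.1)]))
cv2.imwrite("pics/w4.png",cv2.resize(f["color"][:,130:430,::-1],None,fx=1.4,fy=1.4))
E
```

```text
[ 535.48106432 -172.46408115  179.62296117] [3.14016373e+00 1.03856499e-03 1.86728263e+00] (array([ 0.052, -0.009,  0.763]), array([ 0.014,  0.01 , -0.019]))
```

View pics/w4.png

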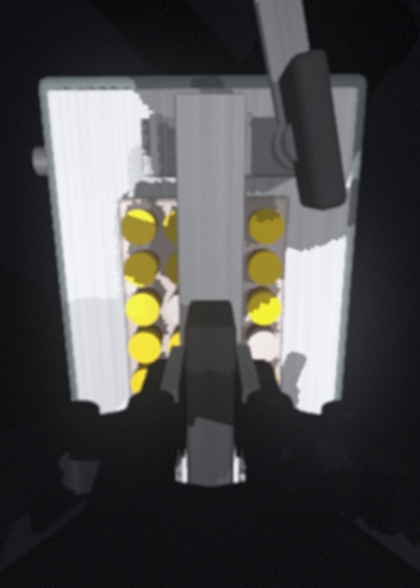

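The bar lies over the left saddle, aligned with the shaker edges, and the left wing is clear of it. I'll lower it gently.

Request:
play_rows(dp=[[0.05, -0.01, 0.15], [0.05, -0.01, 0.3], [0.05, -0.01, 0.45], [0.05, -0.01, 0.55], [0.05, -0.01, 0.65]], rot=[[0, 0, -0.02], [0, 0, -0.02], [0, 0, -0.02], [0, 0, -0.02], [0, 0, -0.02]])

```text
clock: 7.48
eef_pos: [533.5, -170.4, 151.6]
tcp_rot: [-3.141, -0.001, 1.869]
contact_force: [-1.6, -0.8, -1.9]
opening: 0.173
grasp_force: 59.8
```

Request:
play_rows(dp=[[0, 0, 0.03], [0, 0, 0.06], [0, 0, 0.09], [0, 0, 0.09], [0, 0, 0.09]], rot=[[0, 0, 0], [0, 0, 0], [0, 0, 0], [0, 0, 0], [0, 0, 0]])

```text
clock: 7.9
eef_pos: [533.7, -170.4, 149.1]
tcp_rot: [-3.141, -0.0, 1.87]
contact_force: [-3.4, 0.6, 0.2]
opening: 0.175
grasp_force: 60.1
```

Its weight is on the saddles at TCP z 149.1, as expected. I'll release, then rise.

Request:
play_rows(dp=[[0, 0, 0.02], [0, 0, 0.02], [0, 0, 0.02], [0, 0, 0.02], [0, 0, 0.02]], rot=[[0, 0, 0], [0, 0, 0], [0, 0, 0], [0, 0, 0], [0, 0, 0]], fingers=0.7)

```text
clock: 8.32
eef_pos: [534.2, -170.5, 148.2]
tcp_rot: [3.141, 0.0, 1.869]
contact_force: [-0.9, 1.6, 0.5]
opening: 0.701
grasp_force: 0.0
```

Request:
play_rows(dp=[[0, 0, 0], [0, 0, -0.5], [0, 0, -1.2], [0, 0, -1.9], [0, 0, -2.5]], rot=[[0, 0, 0], [0, 0, 0], [0, 0, 0], [0, 0, 0], [0, 0, 0]])

```text
clock: 8.73
eef_pos: [534.1, -170.5, 249.8]
tcp_rot: [3.141, 0.0, 1.869]
contact_force: [1.2, -0.6, -0.8]
opening: 0.698
grasp_force: 0.0
```

Request:
play_rows(dp=[[-0.6, 0, 0], [-1.2, 0, 0], [-1.6, 0, 0], [-1.6, 0, 0], [-1.6, 0, 0]], rot=[[0, 0, 0], [0, 0, 0], [0, 0, 0], [0, 0, 0], [0, 0, 0]])

```text
clock: 9.15
eef_pos: [552.5, -232.0, 247.4]
tcp_rot: [-3.141, -0.001, 1.868]
contact_force: [-0.0, 0.3, 0.3]
opening: 0.697
grasp_force: 0.0
```

```bash
python3 - <<'E'
from rig import telemetry, optics
from h import *
import pickle
s=telemetry.sense();f=optics.grab_frame("wrist")
pickle.dump((s,f),open("f5.pkl","wb"))
print(s["eef_pos"],s["tcp_rot"],s["opening"])
img=f["color"][:,:,::-1].copy()
t=np.radians(17.1);R=np.array([[np.cos(t),-np.sin(t),0],[np.sin(t),np.cos(t),0],[0,0,1]])
for p in ([0,85,130],[0,-85,130],[40,85,178],[40,-85,178],[-12,100,142],[12,100,142],[12,-100,142],[-12,-100,142]): print(p,proj(f,R@p+[536.1,-175.5,0],s).round())
cv2.imwrite("pics/w5.png",cv2.resize(img[:,130:430],None,fx=1.4,fy=1.4))
E
```

```text
[ 552.4624573  -232.00468463  247.40600267] [-3.14079094e+00 -1.02039145e-03  1.86777531e+00] 0.6969359680219273
[0, 85, 130] [[281.  28.]]
[0, -85, 130] [[281. 236.]]
[40, 85, 178] [[346.   2.]]
[40, -85, 178] [[334. 256.]]
[-12, 100, 142] [[265.  -1.]]
[12, 100, 142] [[298.  -1.]]
[12, -100, 142] [[295. 256.]]
[-12, -100, 142] [[268. 256.]]
```

View pics/w5.png

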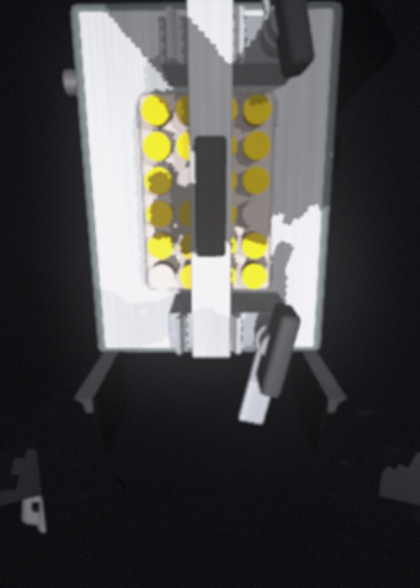

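The bar is seated: its near end is at row 255 (256 predicted) and its columns at 267–295 match. The right wing is at about (280,350) in the crop, with its tongue tip at about (252,418). Next are the wing angles and the approach.

```bash
cat >> h.py <<'E'
t=np.radians(17.1);SR=np.array([[np.cos(t),-np.sin(t),0],[np.sin(t),np.cos(t),0],[0,0,1]]);SC=np.array([536.1,-175.5,0])
E
python3 - <<'E'
from h import *
import pickle
s,f=pickle.load(open("f5.pkl","rb"))
q=(ray(f,np.array([[252,415],[241,412],[264,420]])/1.4+[130,0],150,s)-SC)@SR;print("R tongue tip",q.round(1))
d=q[0]-[40,-85,150];print(np.degrees(np.arctan2(-d[0],-d[1])),np.linalg.norm(d))
s4,f4=pickle.load(open("f4.pkl","rb"))
q=(ray(f4,np.array([[262,1],[302,1]])/1.4+[130,0],150,s4)-SC)@SR;print("L tongue",q.round(1))
d=q.mean(0)-[40,85,150];print(np.degrees(np.arctan2(-d[0],d[1])),np.linalg.norm(d))
print("L top ends",((ray(f4,np.array([[305,55],[325,207]])/1.4+[130,0],178,s4)-SC)@SR).round(1))
for n,y in(("R",-85),("L",85)):print(n,(SR@[40,y,0]+SC).round(1))
E
```

```text
R tongue tip [[  25.7 -136.2  150. ]
 [  18.6 -134.   150. ]
 [  33.6 -139.8  150. ]]
15.590771010075983 53.10791330439938
L tongue [[ 19.1 132.6 150. ]
 [ 33.4 132.5 150. ]]
16.1358952921141 49.5071668281759
L top ends [[ 29.7 107.7 178. ]
 [ 39.1  61.6 178. ]]
R [ 599.3 -245.     0. ]
L [549.3 -82.5   0. ]
```

Request:
play_rows(dp=[[-0.2, 0.4, 0], [-0.4, 0.8, 0], [-0.65, 1.02, 0], [-0.65, 1.02, 0], [-0.65, 1.02, 0]], rot=[[0, 0, 0.8], [0, 0, 1.7], [0, 0, 2.6], [0, 0, 2.6], [0, 0, 2.6]], fingers=0.5)

```text
clock: 9.62
eef_pos: [599.1, -243.6, 247.4]
tcp_rot: [-3.14, -0.001, 1.6]
contact_force: [0.7, -0.5, -0.0]
opening: 0.503
grasp_force: 0.0
```

Request:
play_rows(dp=[[0, 0, 0.4], [0, 0, 0.8], [0, 0, 1.2], [0, 0, 1.2], [0, 0, 1.2]], rot=[[0, 0, 0], [0, 0, 0], [0, 0, 0], [0, 0, 0], [0, 0, 0]])

```text
clock: 10.03
eef_pos: [598.1, -243.6, 199.5]
tcp_rot: [-3.139, -0.001, 1.599]
contact_force: [0.0, 0.3, 0.8]
opening: 0.497
grasp_force: 0.0
```

```bash
python3 - <<'E'
from rig import telemetry
from h import *
s=telemetry.sense();print(s["eef_pos"],s["tcp_rot"],s["opening"],togo(s,[599.3,-245,154],[np.pi,0,np.radians(91.5)]))
E
```

```text
[ 598.12698671 -243.63319502  199.5405586 ] [-3.13934330e+00 -1.06475176e-03  1.59922012e+00] 0.4973564465586083 (array([-0.036,  0.031,  1.138]), array([-0.021, -0.01 ,  0.021]))
```

Request:
play_rows(dp=[[-0.03, 0.03, 0.4], [-0.03, 0.03, 0.8], [-0.03, 0.03, 1.12], [-0.03, 0.03, 1.12], [-0.03, 0.03, 1.12]], rot=[[0, 0, 0.02], [0, 0, 0.02], [0, 0, 0.02], [0, 0, 0.02], [0, 0, 0.02]])

```text
clock: 10.45
eef_pos: [600.4, -245.4, 155.5]
tcp_rot: [-3.141, -0.0, 1.596]
contact_force: [0.2, 0.3, -0.6]
opening: 0.501
grasp_force: 0.0
```

Request:
play_rows(dp=[[0, 0, 0], [0, 0, 0], [0, 0, 0], [0, 0, 0], [0, 0, 0]], rot=[[0, 0, 0], [0, 0, 0], [0, 0, 0], [0, 0, 0], [0, 0, 0]], fingers=0, grip_force=30)

```text
clock: 10.87
eef_pos: [597.2, -245.7, 156.3]
tcp_rot: [-3.135, -0.001, 1.595]
contact_force: [-17.4, 0.5, 11.6]
opening: 0.132
grasp_force: 32.6
```

Request:
play_rows(dp=[[0, 0, 0], [0, 0, 0], [0, 0, 0], [0, 0, 0]], rot=[[0, 0, 0], [0, 0, 0], [0, 0, 0], [0, 0, 0]])

```text
clock: 11.2
eef_pos: [597.2, -245.6, 156.3]
tcp_rot: [-3.135, -0.001, 1.595]
contact_force: [-16.4, -0.6, 12.3]
opening: 0.133
grasp_force: 32.6
```

Gripped at 12 mm. I'll ease the side force (about 3 mm) and turn clockwise through 12.4 units.

Request:
play_rows(dp=[[0, -0.08, 0], [0, -0.08, 0], [0, -0.08, 0], [0, -0.08, 0], [0, -0.08, 0]], rot=[[0, 0, 0], [0, 0, 0.8], [0, 0, 1.7], [0, 0, 2.6], [0, 0, 3.5]])

```text
clock: 11.62
eef_pos: [596.9, -245.7, 156.3]
tcp_rot: [-3.141, 0.0, 1.224]
contact_force: [-4.0, 1.0, 6.0]
opening: 0.133
grasp_force: 32.0
```

Request:
play_rows(dp=[[0, 0, 0], [0, 0, 0], [0, 0, 0], [0, 0, 0], [0, 0, 0]], rot=[[0, 0, 0.9], [0, 0, 1.8], [0, 0, 2.7], [0, 0, 3.6], [0, 0, 4.5]])

```text
clock: 12.03
eef_pos: [596.7, -245.6, 156.3]
tcp_rot: [-3.141, 0.001, 0.753]
contact_force: [-7.4, 0.9, 5.9]
opening: 0.131
grasp_force: 32.0
```

Request:
play_rows(dp=[[0, 0, 0], [0, 0, 0], [0, 0, 0], [0, 0, 0], [0, 0, 0]], rot=[[0, 0, 0.9], [0, 0, 1.8], [0, 0, 2.7], [0, 0, 3.6], [0, 0, 4.35]])

```text
clock: 12.45
eef_pos: [596.5, -245.4, 156.3]
tcp_rot: [-3.141, 0.001, 0.297]
contact_force: [-6.9, 2.4, 6.3]
opening: 0.129
grasp_force: 32.1
```

Request:
play_rows(dp=[[0, 0, 0], [0, 0, 0], [0, 0, 0]], rot=[[0, 0, 0], [0, 0, 0], [0, 0, 0]])

```text
clock: 12.7
eef_pos: [596.5, -245.4, 156.3]
tcp_rot: [-3.141, 0.001, 0.302]
contact_force: [-6.3, 1.9, 6.0]
opening: 0.134
grasp_force: 32.1
```

Request:
play_rows(dp=[[0, 0, 0], [0, 0, 0], [0, 0, 0], [0, 0, 0], [0, 0, 0]], rot=[[0, 0, 0], [0, 0, 0], [0, 0, 0], [0, 0, 0], [0, 0, 0]], fingers=0.5)

```text
clock: 13.12
eef_pos: [597.7, -245.8, 155.4]
tcp_rot: [3.141, -0.0, 0.302]
contact_force: [0.2, 0.2, -0.1]
opening: 0.497
grasp_force: 0.0
```

Request:
play_rows(dp=[[0, 0, -0.3], [0, 0, -0.9], [0, 0, -1.5], [0, 0, -2.0], [0, 0, -2.0]], rot=[[0, 0, 0], [0, 0, 0], [0, 0, 0], [0, 0, 0], [0, 0, 0]])

```text
clock: 13.53
eef_pos: [599.8, -246.7, 241.0]
tcp_rot: [3.137, -0.006, 0.302]
contact_force: [1.1, 0.7, 0.7]
opening: 0.5
grasp_force: 0.0
```

```bash
python3 - <<'E'
from rig import telemetry
from h import *
s=telemetry.sense();print(s["eef_pos"],s["tcp_rot"],s["qpos"],togo(s,[548,-83,236],[np.pi,0,np.radians(107.1+14.5)]))
E
```

```text
[ 599.76642228 -246.65750724  240.98404048] [ 3.13676753 -0.00571558  0.30184206] [-3.92457986e-01  3.76892835e-01  1.57591504e+00 -5.52026216e-05
  1.18130502e+00  8.76530839e-01] (array([-0.02 , -4.292,  0.104]), array([ 8.2000e-02,  3.0000e-03, -1.7384e+01]))
```

Request:
play_rows(dp=[[0, -0.86, 0], [0, -1.72, 0], [0, -2.58, 0], [0, -3.44, 0], [-0.02, -4.29, 0]], rot=[[0, 0, -1.15], [0, 0, -2.3], [0, 0, -3.45], [0, 0, -4.6], [0, 0, -5.75]])

```text
clock: 13.95
eef_pos: [545.0, -80.7, 235.5]
tcp_rot: [3.141, -0.0, 0.909]
contact_force: [-0.4, 1.3, 0.6]
opening: 0.503
grasp_force: 0.0
```

Request:
play_rows(dp=[[0, 0, 0], [0, 0, 0], [0, 0, 0], [0, 0, 0], [0, 0, 0]], rot=[[0, 0, -1.16], [0, 0, -2.33], [0, 0, -3.5], [0, 0, -4.67], [0, 0, -5.83]])

```text
clock: 14.37
eef_pos: [545.6, -81.9, 235.6]
tcp_rot: [3.141, 0.0, 1.521]
contact_force: [-0.4, -1.1, 0.3]
opening: 0.501
grasp_force: 0.0
```

Request:
play_rows(dp=[[0, 0, 0], [0, 0, 0], [0, 0, 0], [0, 0, 0], [0, 0, 0]], rot=[[0, 0, -1.16], [0, 0, -2.33], [0, 0, -3.5], [0, 0, -4.67], [0, 0, -5.8]])

```text
clock: 14.78
eef_pos: [545.6, -82.1, 235.5]
tcp_rot: [3.142, 0.0, 2.128]
contact_force: [-0.1, 0.5, 0.6]
opening: 0.502
grasp_force: 0.0
```

```bash
python3 - <<'E'
from rig import telemetry,optics
from h import *
s=telemetry.sense();f=optics.grab_frame("wrist")
cv2.imwrite("pics/w6.png",f["color"][:,:,::-1])
print(s["eef_pos"],s["tcp_rot"],s["opening"],togo(s,[547.3,-83,155],[np.pi,0,np.radians(107.1+14.5)]))
print(proj(f,[[547.3,-83,178]],s))
E
```

```text
[545.6139274  -82.0844061  235.54060958] [3.14154472e+00 8.12574171e-05 2.12791098e+00] 0.5017062772749428 (array([-0.042,  0.024,  2.014]), array([0.   , 0.001, 0.053]))
[[281.67958737 231.03484553]]
```

View pics/w6.png

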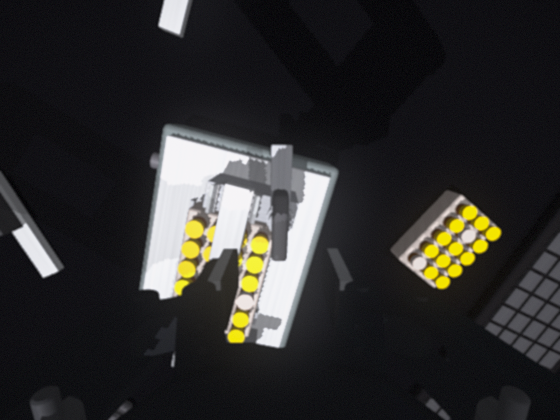

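The left wing is upright in the image at column 281, rows 190–258, with the tongue straight ahead. The tool is centred and aligned with it, so I'll go down and grip.

Request:
play_rows(dp=[[-0.04, 0.02, 0.5], [-0.04, 0.02, 1.0], [-0.04, 0.02, 1.5], [-0.04, 0.02, 2.0], [-0.04, 0.02, 2.0]], rot=[[0, 0, 0.05], [0, 0, 0.05], [0, 0, 0.05], [0, 0, 0.05], [0, 0, 0.05]])

```text
clock: 15.25
eef_pos: [544.8, -82.7, 152.0]
tcp_rot: [-3.137, -0.004, 2.114]
contact_force: [0.1, 0.0, -0.6]
opening: 0.5
grasp_force: 0.0
```

Request:
play_rows(dp=[[0, 0, 0], [0, 0, 0], [0, 0, 0], [0, 0, 0], [0, 0, 0]], rot=[[0, 0, 0], [0, 0, 0], [0, 0, 0], [0, 0, 0], [0, 0, 0]], fingers=0, grip_force=30)

```text
clock: 15.67
eef_pos: [546.7, -84.0, 156.7]
tcp_rot: [-3.14, 0.001, 2.116]
contact_force: [-5.5, -4.7, 2.3]
opening: 0.136
grasp_force: 32.1
```

Request:
play_rows(dp=[[0, 0, 0], [0, 0, 0], [0, 0, 0], [0, 0, 0]], rot=[[0, 0, 0], [0, 0, 0], [0, 0, 0], [0, 0, 0]])

```text
clock: 16.0
eef_pos: [546.7, -83.9, 156.7]
tcp_rot: [-3.14, 0.001, 2.116]
contact_force: [-5.4, -5.9, 2.7]
opening: 0.131
grasp_force: 32.1
```

Request:
play_rows(dp=[[0, 0, 0], [0, 0, 0], [0, 0, 0], [0, 0, 0], [0, 0, 0]], rot=[[0, 0, -0.9], [0, 0, -1.8], [0, 0, -2.7], [0, 0, -3.6], [0, 0, -4.5]])

```text
clock: 16.42
eef_pos: [547.1, -83.6, 156.7]
tcp_rot: [-3.141, 0.001, 2.592]
contact_force: [-4.0, -3.0, 1.0]
opening: 0.135
grasp_force: 31.9
```

Request:
play_rows(dp=[[0, 0, 0], [0, 0, 0], [0, 0, 0], [0, 0, 0], [0, 0, 0]], rot=[[0, 0, -0.9], [0, 0, -1.8], [0, 0, -2.7], [0, 0, -3.6], [0, 0, -4.5]])

```text
clock: 16.83
eef_pos: [547.2, -83.0, 156.7]
tcp_rot: [3.141, 0.001, 3.063]
contact_force: [-2.8, 0.8, 1.3]
opening: 0.131
grasp_force: 31.9
```

Request:
play_rows(dp=[[0, 0, 0], [0, 0, 0], [0, 0, 0], [0, 0, 0], [0, 0, 0]], rot=[[0, 0, -0.9], [0, 0, -1.8], [0, 0, -2.7], [0, 0, -3.6], [0, 0, -3.65]])

```text
clock: 17.25
eef_pos: [547.2, -82.6, 156.7]
tcp_rot: [3.141, 0.001, -2.838]
contact_force: [-4.8, 4.1, 6.3]
opening: 0.134
grasp_force: 32.5
```

Request:
play_rows(dp=[[0, 0, 0], [0, 0, 0], [0, 0, 0]], rot=[[0, 0, 0], [0, 0, 0], [0, 0, 0]])

```text
clock: 17.5
eef_pos: [547.2, -82.6, 156.7]
tcp_rot: [3.141, 0.001, -2.846]
contact_force: [-4.6, 4.1, 6.3]
opening: 0.129
grasp_force: 32.6
```

Request:
play_rows(dp=[[0, 0, 0], [0, 0, 0], [0, 0, 0], [0, 0, 0], [0, 0, 0]], rot=[[0, 0, 0], [0, 0, 0], [0, 0, 0], [0, 0, 0], [0, 0, 0]], fingers=0.5)

```text
clock: 17.92
eef_pos: [547.4, -83.2, 155.4]
tcp_rot: [-3.141, 0.0, -2.843]
contact_force: [0.3, 0.3, 0.9]
opening: 0.498
grasp_force: 0.0
```

Request:
play_rows(dp=[[0, 0, -0.3], [0, 0, -0.9], [0, 0, -1.6], [0, 0, -2.4], [0, 0, -3.2]], rot=[[0, 0, 0], [0, 0, 0], [0, 0, 0], [0, 0, 0], [0, 0, 0]])

```text
clock: 18.33
eef_pos: [546.8, -83.0, 285.3]
tcp_rot: [3.141, -0.0, -2.842]
contact_force: [0.7, -0.7, 0.4]
opening: 0.5
grasp_force: 0.0
```

Request:
play_rows(dp=[[0.5, 0.7, 0], [1.0, 1.4, 0], [1.5, 2.1, 0], [1.5, 2.1, 0], [1.5, 2.1, 0]], rot=[[0, 0, 0], [0, 0, 0], [0, 0, 0], [0, 0, 0], [0, 0, 0]])

```text
clock: 18.75
eef_pos: [464.3, -19.8, 284.5]
tcp_rot: [-3.141, 0.001, -2.841]
contact_force: [0.4, 0.3, -0.1]
opening: 0.498
grasp_force: 0.0
```

Request:
play_rows(dp=[[0, 0, 0], [0, 0, 0], [0, 0, 0], [0, 0, 0], [0, 0, 0]], rot=[[0, 0, 0], [0, 0, 0], [0, 0, 0], [0, 0, 0], [0, 0, 0]])

```text
clock: 19.17
eef_pos: [465.4, -20.8, 283.1]
tcp_rot: [3.141, -0.0, -2.843]
contact_force: [-0.3, -0.1, 0.0]
opening: 0.498
grasp_force: 0.0
```

```bash
python3 - <<'E'
from rig import telemetry,optics
from h import *
s=telemetry.sense();f=optics.grab_frame("wrist")
cv2.imwrite("pics/w7.png",f["color"][:,:,::-1])
print(s["eef_pos"],s["tcp_rot"],s["opening"],s["contact_force"])
for p in ([0,100,142],[0,-100,142],[-18,85,150],[-18,-85,150],[40,85,178],[40,-85,178]): print(p,proj(f,SR@p+SC,s).round())
E
```

```text
[465.42360982 -20.81765485 283.06666795] [ 3.14146182e+00 -4.68923506e-04 -2.84251711e+00] 0.49793085216640787 [-0.33434744 -0.06034353  0.01061628]
[0, 100, 142] [[211. 224.]]
[0, -100, 142] [[ 11. 224.]]
[-18, 85, 150] [[192. 209.]]
[-18, -85, 150] [[ 15. 209.]]
[40, 85, 178] [[189. 278.]]
[40, -85, 178] [[  3. 278.]]
```

View pics/w7.png

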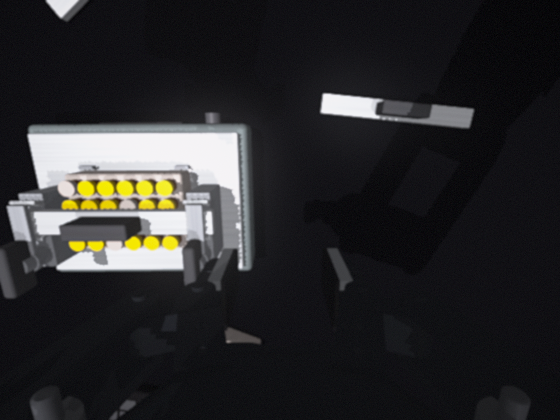

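Both tongues lie squarely across the bar, at columns 15–25 and about 195. The bar is in the saddles and the rack is in place. The gripper is clear, so I'm handing in.

```bash
python3 -c "
from rig import r
print(r.sign_off())"
```

```text
the job is handed in; nothing more can be done
None
```

I seated the bar in both saddles, turned both clamps across it (about 1.57 rad by the tool's yaw), and handed the job in at about 19 s; no verdict was returned.

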